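# Blank off the test pipe, find the cap's thread hand and hold the cap off

### The arm

A 6-joint arm with a two-finger parallel gripper is mounted at the origin on the work surface. World frame = base frame: x ahead of the robot, y to its left, z up, the work surface at z = 0. Lengths are in m, angles in rad, forces in N, time in s.
With the tool pointing down it reaches from about 0.375 to 0.9 m from the base axis. Payload 3.1 kg.
Tool frame: the origin (TCP) lies at the very end of the fingers, on their centre line; the grasp point (between the pads) lies 19 mm behind it; x points along the fingers, y is the direction in which the jaws open and shut, and the axes are right-handed (so a half turn about x gives the same grasp; the last joint's range is limited). The gripper opens to 85 mm and grips with 20 to 120 N. Pads are 22 mm wide; open, the fingers measure 114 mm over their backs; the gripper's body (76 mm by 85 mm) begins 54 mm behind the grasp point. The pads swing forward as they close: fully open they stand 13 mm farther back than shut.
Start: joints at [-1.304, 0.527, 1.433, -0, 1.181, -0.178], TCP at [0.27, -0.564, 0.231] pointing down, gripper open.
Joint ranges: [-3.08, 3.08], [-0.75, 2.2], [0.22, 2.44], [-1.43, 4.57], [0, 2.65], [-2.85, 2.85]. Speed limits (rad/s): [2.79, 2.79, 3.14, 3.14, 3.14, 3.14].

### API

Orientations are given as a unit quaternion [x, y, z, w].
In Python, from station import sense, snapshot, camera_model, sign_off gives the robot as it stands.
- The arm moves only by the tool step_arm, never from a script. Its argument "increments" is one flat list of numbers, 5 for each row, row after row: the shift along the tool's x, y, z in units of 60 mm (1.0 is 60 mm), then the turn about the tool's x in units of 5 degrees (1.0 is 5 degrees), then the closure, from 0 (fully open) to 1 (shut). A call has exactly 5 rows; each row is the pose to reach, as a shift and turn from the pose measured when the call began, along the tool's axes at that moment; what a row does not reach only later rows make up. A row lasts 1/8 s, in which the tool goes at most 62.5 mm and 10.7 degrees, less where a joint would pass 70% of its speed; a pose out of reach is approached as far as the arm can. A call with a gripper value outside its range is refused whole. The fingers move at their own pace and stop on an object; "grip_force" is the grip in N (left out, the last holds). Time passes only in rows, so rows that repeat a pose let the fingers close, or fill a call up. It gives the time, the measured TCP pose, the force and the opening at its end, in the units of the state.
- sense(): the state, without advancing time (a new reading comes with each control period).
- snapshot(name): name is "scene" or "top" or "wrist"; returns the picture (480x640x3 uint8, blue, green, red); there is no depth.
- camera_model(name): a dict with "vertical_fov" (degrees; the focal length in pixels is half the picture's height over the tangent of half this angle, whatever the lens; pixels are square), "cx", "cy" (the principal point, pixels), "R" (3x3) and "t" (3): a world point X has camera coordinates R X + t. Camera axes: x right, y down, z forward; pixel columns grow to the right and rows downward; lengths in m; the calibration is good to about 2 mm. The wrist camera is an equidistant fisheye: a pixel r from the principal point sees the ray r / f radians off the axis. A picture is of the moment at which its call begins: read the wrist's pose just before it. camera_model takes no time and is no camera call; for the wrist camera it gives the pose at the moment of the call.
- sign_off(): hands the job in, once; it reports no verdict.
The state is a dict: "t": time; "q": joint angles; "qd": joint speeds; "tau": joint torques, N m; "tcp_pos": TCP position; "tool_rot": TCP orientation; "force": force on the tool from outside, world axes, zero at the start; "ft_torque": the same for the moment, N m; "finger_gap": opening from 0.0 (shut) to 1.0 (fully open).
Only numpy, scipy, OpenCV 4.12 (cv2) and the standard library are available. Lean on these libraries where they do the work, as an engineer would, in place of code of your own. Each camera call takes 0.05 s, during which the arm holds its last target. There are 200 camera calls.

### The job

On the small pipe rig, shut the line first: take the gate blade out of its wooden parking block, slide it edgewise fully home into the slot of the gate block on the rig, and let go of it. Then unscrew the tall-knobbed cap from its neck - it may have a right-hand or a left-hand thread, so try it both ways and find which way it comes loose - and lift it off. Finish still holding the tall-knobbed cap in the gripper, level and at least 5 cm above the top of its neck; leave the plain cap on its neck and the blade home, and do not shove the other things on the bench about.

Things in the scene. Friction and masses are not known exactly. Their poses are not given: they have to be found in the camera images.
- rig: Pipe rig fixed to the bench: dark steel base plate 130 (x) x 360 (y) x 12 mm with a pipe 42 mm in diameter along its y, axis 36 mm up. Origin: centre of the plate's underside; z up. In its middle stands the grey gate block (88 mm along x, 40 mm along y, top 72 mm above the bench); 110 mm either side of it along y stands an upright neck with a cap.
- gate_mouth (a point): Centre of the slot's mouth, in the top face of the gate block, 72 mm above the bench. The slot is 52.5 mm long (along the rig's x) by 7.5 mm wide (along the rig's y), 47 mm deep, with a 3 mm chamfer round its mouth. Axes as the rig's.
- neck_p (a point): Middle of the flange top of the neck on the rig's +y side, 72 mm above the bench; flange 56 mm in diameter. The neck ends 93 mm above the bench. The two necks look the same, but one has a right-hand, the other a left-hand thread, in no fixed place, hidden by the caps. Either cap may be on either neck.
- neck_n (a point): The same for the neck on the rig's -y side.
- park: Wooden parking block, fixed, 100 x 60 x 52 mm high, with a slot along its x from above in which the blade stands at the start. Origin: centre of its underside.
- blade: Gate blade, loose, about 150 g: flat steel plate 50 mm wide (x), 5 mm thick (y), 45 mm high, standing upright in the parking block, origin at the centre of its lower edge (7 mm above the bench at the start), z up. Above it the shoulder plate 70 x 22 x 6 mm (45 to 51 mm over the origin), then a black upright grip 40 mm (x) x 14 mm thick (y), 51 to 89 mm over the origin.
- blade_shoulder (a point): Centre of the underside of the blade's shoulder plate, 45 mm above the blade's origin; it meets gate_mouth when the blade is fully home (shoulder lying on the gate block's top). The blade fits either way round.
- knob_cap: Tall-knobbed cap, loose, about 130 g, grey plastic: round skirt 50 mm in diameter, 30 mm high, with an upright round knob on top, 26 mm in diameter, from 30 to 57 mm above the origin. Origin: centre of its lower rim, z up; at the start the rim lies on a neck's flange, 72 mm above the bench. It can be gripped by the knob from any side.
- cap_knob (a point): Middle of the tall-knobbed cap's knob, 43 mm above the cap's origin. Inside, two lugs hold the cap under a quarter-turn lug thread. The wrong way it meets a solid stop after about 0.1 rad, and gripping fingers then slip or twist. The right way it turns easily without rising and is free to lift from about 0.85 to 2 rad (best 1.4). Before that it lifts only 2 mm.
- plain_cap: Plain cap, loose, the same grey skirt 50 mm in diameter, 30 mm high, with a flat top and no knob. It stays on its neck. Origin: centre of its lower rim.
- spanner: Bystander: steel open-ended spanner, 170 mm long, 8 mm thick, lying flat.
- bolt_long: Bystander: steel hex bolt, 80 mm long, lying.
- bolt_short: Bystander: steel hex bolt, 55 mm long, lying.
- wire_coil: Bystander: coil of wire, 110 mm across, 22 mm high.
- sealant_tin: Bystander: tin, 66 mm in diameter, 90 mm high.
- elbow: Bystander: galvanised pipe elbow, 69 mm across, 38 mm high.
- collar: Bystander: round steel plug, 52 mm in diameter, 37 mm high.
There are look-alikes about, which are no part of the job. Leave any purple look-alike of the knob_cap alone.

How it is judged:
By the outcome, as a careful person would: the job done as asked, in the order asked, and still so for the second after the job is handed in, while the arm keeps its last pose, push and grip.
It also fails if it takes over 67 s, if anything falls off the work surface, if the arm or the gripper's body presses on something with over 40 N, if the wrist force passes 120 N, or if a joint passes its speed limit or range.

## Working session

There is one attempt and no reset: what is moved stays moved. The work goes in short steps, Python scripts to look and compute and a tool call to move; the robot and the scene stay as the last step left them, time stands still between calls to the robot, and variables do not carry over. Pictures are saved under pics/ and viewed, about 8 in all and at most 12, crops included, and the job is handed in when it is done.

Besides the shell and the picture viewer there is one more tool, called after "Emit:" as a command line: name --argument value ..., lists and objects as JSON in quotes. step_arm: Moves the arm, as the interface text tells. Its arguments: {"type":"object","properties":{"increments":{"type":"array","items":{"type":"number"}},"grip_force":{"type":"number"}},"required":["increments"]}

```bash
mkdir -p pics; cat > h.py <<'E'
import numpy as np, cv2
from station import *
def snap(n,f):
    m=camera_model(n); im=snapshot(n); cv2.imwrite('pics/'+f,im); return im,m
def focal(m): return m.get('height',480)/2/np.tan(np.radians(m['vertical_fov'])/2)
def ray(m,n,u,v):
    f=focal(m); a=np.array([u-m['cx'],v-m['cy']])
    if n=='wrist':
        r=np.hypot(*a); th=r/f; d=np.array([*(a/max(r,1e-9)*np.sin(th)),np.cos(th)])
    else: d=np.array([*(a/f),1.])
    R=np.array(m['R']);t=np.array(m['t'])
    return -R.T@t, R.T@d
def onz(m,n,u,v,z):
    c,d=ray(m,n,u,v); return c+d*(z-c[2])/d[2]
def proj(m,n,X):
    p=np.array(m['R'])@np.array(X)+np.array(m['t']); f=focal(m)
    if n=='wrist':
        r=np.hypot(p[0],p[1]); th=np.arctan2(r,p[2]); k=f*th/max(r,1e-9)
    else: k=f/p[2]
    return np.array([m['cx']+p[0]*k,m['cy']+p[1]*k])
E
python3 - <<'E'
from h import *
for n in ['top','scene','wrist']:
    im,m=snap(n,n+'0.png'); print(n,focal(m),m['cx'],m['cy'],-np.array(m['R']).T@np.array(m['t']),np.round(m['R'],2).tolist())
print(sense())
E
```

```text
top 466.45640351973054 318.89508058920615 235.48058215586502 [0.38468015 0.02330475 0.98503708] [[0.01, -1.0, -0.01], [-0.98, -0.01, -0.2], [0.2, 0.01, -0.98]]
scene 561.7124650281191 324.31606236427467 234.78872123908744 [0.9235603  0.66334224 0.98742915] [[-0.86, 0.52, 0.01], [0.39, 0.66, -0.65], [-0.34, -0.55, -0.76]]
wrist 371.64829954431775 325.20358545633854 232.2913023336646 [ 0.32963707 -0.53546428  0.37318077] [[0.43, -0.9, -0.0], [-0.87, -0.42, 0.27], [-0.24, -0.11, -0.96]]
{'t': 0.15, 'q': array([-1.30349260e+00,  5.28269981e-01,  1.43362117e+00, -9.88438990e-06,
        1.18137778e+00, -1.78489026e-01]), 'qd': array([-0.00075532, -0.0029942 , -0.00335171,  0.00041711,  0.00168483,
        0.00033155]), 'tau': array([ 6.91280056e-04, -4.42741907e+01, -1.78276509e+01, -2.59703174e-04,
        5.63038237e-03, -9.63484183e-06]), 'tcp_pos': array([ 0.26936621, -0.56336556,  0.23054355]), 'tool_rot': array([-0.68958379, -0.15690285,  0.68964287, -0.155719  ]), 'force': array([ 0.63434409, -0.5548056 , -0.51439631]), 'ft_torque': array([-0.02212992,  0.01631717, -0.01003422]), 'finger_gap': 0.9989252696950002}
```

View pics/top0.png

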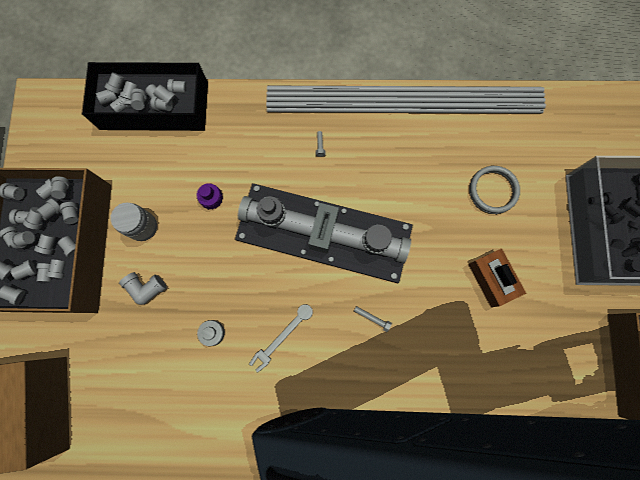

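View pics/scene0.png

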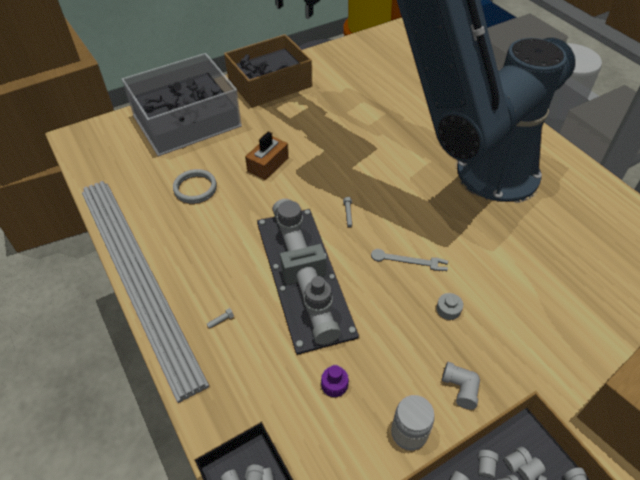

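The top view shows the parked blade at (504,276), the rig with its gate block at (325,230), the knobbed cap at (269,208) and the plain cap at (378,238). Things that could be mistaken for the cap are the purple one at (208,196), the collar at (210,333) and the tin at (133,221). By the description I choose the grey cap on the neck at (269,208). Next I'll check it in a close crop.

```bash
python3 - <<'E'
from h import *
im=cv2.imread('pics/top0.png'); s=cv2.imread('pics/scene0.png')
def c(im,x,y,w,h,W,H): return cv2.resize(im[y:y+h,x:x+w],(W,H),interpolation=cv2.INTER_CUBIC)
a=c(im,230,175,200,115,800,460-160+0) if 0 else None
A=c(im,230,176,190,112,475,280); B=c(im,460,240,80,70,320,280)
C=c(s,250,190,115,165,209,300); D=c(s,240,125,60,60,300,300)
o=np.zeros((590,800,3),np.uint8); o[:280,:475]=A;o[:280,480:800]=B;o[285:585,:209]=C;o[285:585,220:520]=D
cv2.imwrite('pics/crop1.png',o)
m=camera_model('top')
# plate: dark mask
g=im.astype(int); dark=((g.max(2)<75)&(g.max(2)-g.min(2)<25)).astype(np.uint8)
roi=np.zeros_like(dark); roi[176:290,228:420]=dark[176:290,228:420]
cs,_=cv2.findContours(roi,0,2); h=cv2.convexHull(np.vstack([q for q in cs if cv2.contourArea(q)>30]))
P=np.array([onz(m,'top',*p[0],.012)[:2] for p in h],np.float32)
print('plate',cv2.minAreaRect(P))
g2=dark.copy(); r=np.zeros_like(dark); r[255:300,485:525]=(g.max(2)<55)[255:300,485:525]
cs,_=cv2.findContours(r,0,2); k=max(cs,key=cv2.contourArea)
print('grip px',cv2.minAreaRect(k))
for n,u,v,z in [('grip top',504,276,.07),('gate',325,227,.072),('knob top',267,204,.129),('plain top',378,234,.102)]: print(n,onz(m,'top',u,v,z))
E
```

```text
plate ((0.5886551141738892, 0.0299341082572937), (0.363253116607666, 0.1303779035806656), 75.60516357421875)
grip px ((505.50006103515625, 275.0000305175781), (22.807893753051758, 13.416407585144043), 63.43495178222656)
grip top [ 0.49107392 -0.32602265  0.07      ]
gate [0.58550838 0.02514073 0.072     ]
knob top [0.61668699 0.13567446 0.129     ]
plain top [ 0.5660436 -0.0772839  0.102    ]
```

View pics/crop1.png

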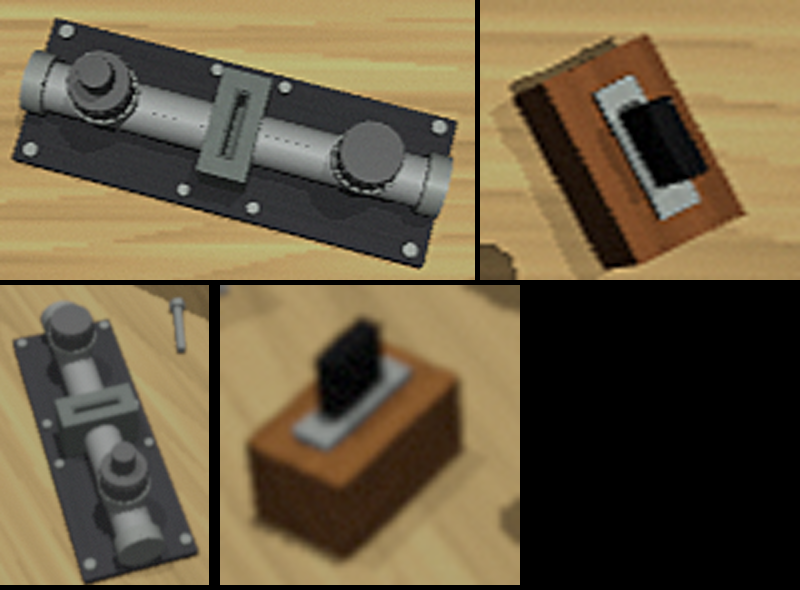

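The close crop confirms the choice. The grey knobbed cap is on the rig's +y neck, the plain cap is on the -y neck, and the blade stands in the park block. Its black grip is at crop (663,140).

```bash
cat >> h.py <<'E'
from scipy.spatial.transform import Rotation as Ro
def plan(pos,yaw=None):
    """units from the current pose to TCP pos, tool-y yaw (deg, mod 180)"""
    s=sense(); R=Ro.from_quat(s['tool_rot']).as_matrix()
    d=R.T@(np.array(pos)-s['tcp_pos'])/.06
    y0=np.degrees(np.arctan2(R[1,1],R[0,1]))
    a=0 if yaw is None else -((yaw-y0+90)%180-90)
    print('t',s['t'],'tcp',s['tcp_pos'].round(4),'tooly yaw',round(y0,2),'xaxis',R[:,0].round(3),'q',s['q'].round(2),'gap',round(s['finger_gap'],3),'F',s['force'].round(1))
    print('UNITS',d.round(3),'turn',round(a/5,2))
E
python3 - <<'E'
from h import *
m=camera_model('top')
c=[(489.2,262.5),(498,258.75),(515,290.75),(505.5,295)]
P=np.array([onz(m,'top',*p,.058)[:2] for p in c]); print(P, P.mean(0))
d=P[0]+P[1]-P[2]-P[3]; print('len',np.hypot(*d)/2,'yaw',np.degrees(np.arctan2(d[1],d[0])))
e=P.mean(0); plan([*e,.17],np.degrees(np.arctan2(d[1],d[0]))+90)
E
```

```text
[[ 0.51916904 -0.30300312]
 [ 0.52690737 -0.32094703]
 [ 0.46355367 -0.35024965]
 [ 0.45501237 -0.33108025]] [ 0.49116061 -0.32632001]
len 0.06991303476501554 yaw 24.227774230308622
t 0.15 tcp [ 0.2694 -0.5634  0.2305] tooly yaw -64.46 xaxis [-0.     0.002 -1.   ] q [-1.3   0.53  1.43 -0.    1.18 -0.18] gap 0.999 F [ 0.6 -0.6 -0.5]
UNITS [ 1.014 -1.969 -5.038] turn 0.26
```

Emit:
step_arm --increments '[0.2,-0.4,-1.0,0.1,0,0.4,-0.8,-2.0,0.2,0,0.6,-1.2,-3.0,0.25,0,0.8,-1.6,-4.0,0.25,0,1.0,-1.97,-5.04,0.25,0]' --grip_force 60

```text
t: 0.78
tcp_pos: [0.4797, -0.3373, 0.1735]
tool_rot: [-0.691, -0.149, 0.691, -0.148]
force: [0.2, -0.8, 0.0]
finger_gap: 0.995
```

```bash
python3 - <<'E'
from h import *
plan([.4912,-.3263,.17],24.2+90)
im,m=snap('wrist','w1.png')
for X in [(.4912,-.3263,.058),(.4912,-.3263,.096)]: print(proj(m,'wrist',X))
E
```

```text
t 0.775 tcp [ 0.4797 -0.3373  0.1735] tooly yaw -65.72 xaxis [-0.001  0.002 -1.   ] q [-0.8   0.55  1.59  0.    1.01  0.34] gap 0.995 F [ 0.2 -0.8  0. ]
UNITS [ 0.059 -0.089 -0.25 ] turn 0.02
[316.86003986 205.44867461]
[315.41756975 217.63682561]
```

View pics/w1.png

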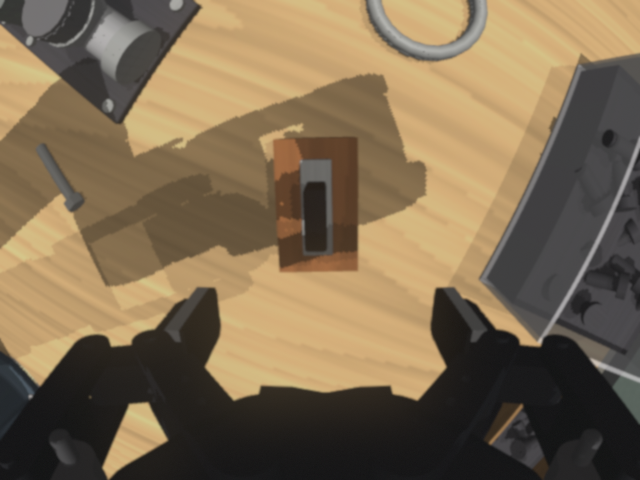

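The wrist view shows the blade's shoulder plate with corners at about (301,160) and (332,256). The grip top is centred at (315,217), against a predicted (315,218). The estimate is good.

```bash
python3 - <<'E'
from h import *
im=cv2.imread('pics/w1.png'); m=camera_model('wrist')
g=im.astype(int)
r=np.zeros(im.shape[:2],np.uint8); r[150:262,292:340]=((g.max(2)-g.min(2)<22)|(g.max(2)<45))[150:262,292:340]
r=cv2.morphologyEx(r,cv2.MORPH_OPEN,np.ones((3,3)))
cs,_=cv2.findContours(r,0,2);k=max(cs,key=cv2.contourArea); print(cv2.boundingRect(k))
b=cv2.boxPoints(cv2.minAreaRect(k))
P=np.array([onz(m,'wrist',*p,.058)[:2] for p in b],np.float32); print(P,P.mean(0),cv2.minAreaRect(P))
plan([*P.mean(0),.062],114)
E
```

```text
(300, 159, 33, 96)
[[ 0.5202673  -0.29395276]
 [ 0.5295596  -0.31348127]
 [ 0.46759203 -0.34345555]
 [ 0.45760867 -0.3228547 ]] [ 0.4937569 -0.3184361] ((0.4936464726924896, -0.31813785433769226), (0.06899147480726242, 0.022892409935593605), 25.8134765625)
t 0.825 tcp [ 0.4836 -0.3302  0.1721] tooly yaw -65.45 xaxis [ 0.001  0.008 -1.   ] q [-0.79  0.55  1.59  0.01  1.01  0.35] gap 1.003 F [ 2.5  2.8 -0.4]
UNITS [ 1.837 -0.096 -0.228] turn 0.11
```

```bash
python3 - <<'E'
from h import *
plan([.4906,-.326,.105],115.4)
E
```

```text
t 0.825 tcp [ 0.4836 -0.3302  0.1721] tooly yaw -65.45 xaxis [ 0.001  0.008 -1.   ] q [-0.79  0.55  1.59  0.01  1.01  0.35] gap 1.003 F [ 2.5  2.8 -0.4]
UNITS [ 1.119 -0.008 -0.13 ] turn -0.17
```

Emit:
step_arm --increments '[0.4,-0.01,-0.13,-0.17,0,0.8,-0.01,-0.13,-0.17,0,1.12,-0.01,-0.13,-0.17,0,1.12,-0.01,-0.13,-0.17,0,1.12,-0.01,-0.13,-0.17,0]'

```text
t: 1.45
tcp_pos: [0.4907, -0.3264, 0.1054]
tool_rot: [0.691, 0.158, -0.689, 0.153]
force: [-0.3, 0.3, -0.1]
finger_gap: 0.996
```

```bash
python3 - <<'E'
from h import *
plan([.4906,-.326,.064],115.4)
E
```

```text
t 1.45 tcp [ 0.4907 -0.3264  0.1054] tooly yaw -64.62 xaxis [ 0.001  0.008 -1.   ] q [-0.78  0.65  1.63  0.01  0.87  0.34] gap 0.996 F [-0.3  0.3 -0.1]
UNITS [ 0.69  -0.002  0.002] turn -0.0
```

Emit:
step_arm --increments '[0.35,0,0,0,0,0.69,0,0,0,0,0.69,0,0,0,0,0.69,0,0,0,1,0.69,0,0,0,1]' --grip_force 60

```text
t: 2.08
tcp_pos: [0.4914, -0.3267, 0.0653]
tool_rot: [0.691, 0.157, -0.688, 0.154]
force: [-0.3, 0.3, -0.3]
finger_gap: 0.606
```

Emit:
step_arm --increments '[0,0,0,0,1,0,0,0,0,1,0,0,0,0,1,0,0,0,0,1,0,0,0,0,1]'

```text
t: 2.7
tcp_pos: [0.4916, -0.3268, 0.0658]
tool_rot: [0.691, 0.157, -0.688, 0.154]
force: [-1.3, 0.6, 5.5]
finger_gap: 0.155
```

Emit:
step_arm --increments '[-0.4,0,0,0,1,-0.9,0,0,0,1,-1.4,0,0,0,1,-1.9,0,0,0,1,-2.3,0,0,0,1]'

```text
t: 3.32
tcp_pos: [0.491, -0.3275, 0.2044]
tool_rot: [0.691, 0.157, -0.688, 0.154]
force: [-0.1, 0.1, -1.2]
finger_gap: 0.153
```

```bash
python3 - <<'E'
from h import *
plan([.587,.0295,.2],75.6)
E
```

```text
t 3.325 tcp [ 0.491  -0.3275  0.2044] tooly yaw -64.61 xaxis [ 0.003  0.006 -1.   ] q [-0.78  0.51  1.55  0.01  1.08  0.34] gap 0.153 F [-0.1  0.1 -1.2]
UNITS [ 0.112 -4.689 -3.996] turn 7.96
```

Emit:
step_arm --increments '[0,-0.5,-0.4,1.5,1,0,-1.1,-1.0,3,1,0,-1.75,-1.5,4.5,1,0,-2.4,-2.0,6,1,0,-3.0,-2.5,7.9,1]'

```text
t: 3.95
tcp_pos: [0.549, -0.0988, 0.2052]
tool_rot: [0.702, -0.086, -0.701, -0.091]
force: [0.3, 0.4, -1.1]
finger_gap: 0.152
```

```bash
python3 - <<'E'
from h import *
plan([.587,.0295,.2],75.6)
E
```

```text
t 3.95 tcp [ 0.549  -0.0988  0.2052] tooly yaw -104.42 xaxis [ 0.002  0.006 -1.   ] q [-0.38  0.47  1.63  0.01  1.04  1.44] gap 0.152 F [ 0.3  0.4 -1.1]
UNITS [ 0.101 -2.228 -0.081] turn -0.0
```

Emit:
step_arm --increments '[0.1,-0.7,0.2,0,1,0.1,-1.4,0.5,0,1,0.1,-2.23,0.92,0,1,0.1,-2.23,0.92,0,1,0.1,-2.23,0.92,0,1]'

```text
t: 4.58
tcp_pos: [0.529, 0.0444, 0.1997]
tool_rot: [0.702, -0.086, -0.701, -0.09]
force: [0.0, -1.2, -1.4]
finger_gap: 0.156
```

```bash
python3 - <<'E'
from h import *
plan([.587,.0295,.2],75.6)
im,m=snap('wrist','w2.png'); import pickle; pickle.dump(m,open('m2.pkl','wb'))
plan([.587,.0295,.2],75.6)
u=np.array([np.cos(np.radians(-14.4)),np.sin(np.radians(-14.4))]);v=np.array([-u[1],u[0]])
for a,b in [(26,4),(26,-4),(-26,-4),(-26,4)]: print(proj(m,'wrist',[*(np.array([.587,.0295])+u*a/1e3+v*b/1e3),.072]))
cv2.imwrite('pics/w2c.png',cv2.resize(im[60:300,160:480],(800,600),interpolation=cv2.INTER_CUBIC))
E
```

```text
t 4.575 tcp [0.529  0.0444 0.1997] tooly yaw -104.36 xaxis [ 0.002  0.006 -1.   ] q [-0.13  0.44  1.7   0.01  0.99  1.69] gap 0.156 F [ 0.  -1.2 -1.4]
UNITS [-0.004  0.001 -0.998] turn 0.01
t 4.625 tcp [0.5293 0.0438 0.1998] tooly yaw -104.44 xaxis [ 0.002  0.006 -1.   ] q [-0.13  0.44  1.7   0.01  0.99  1.69] gap 0.156 F [ 0.6  0.3 -1.4]
UNITS [-0.002 -0.009 -0.99 ] turn -0.01
[319.2390389  106.77305679]
[330.41351628 106.76893603]
[330.29519204 177.9472884 ]
[319.34662449 177.94019639]
```

View pics/w2c.png

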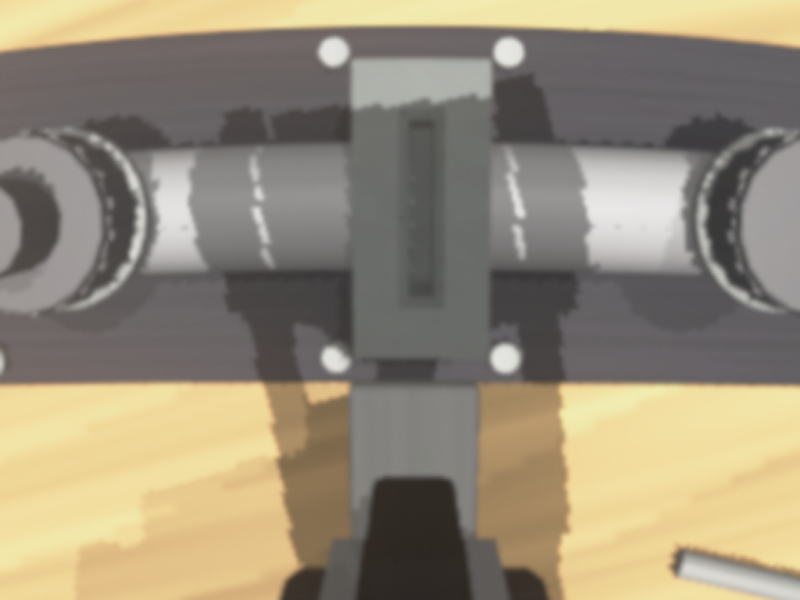

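The wrist crop shows the slot's mouth centred at crop (422,207), about 3 mm to the plain-cap side of my estimate. The held blade's shoulder is centred at crop x 414, with its front edge at y 383.

```bash
python3 - <<'E'
from h import *
import pickle; m=pickle.load(open('m2.pkl','rb'))
tc=np.array([.529,.0444,.1997])
def W(x,y,z): return onz(m,'wrist',160+x/2.5,60+y/2.5,z)
g=W(422,207.5,.072); print('gate',g)
a=W(422,120,.072);b=W(422,296,.072);d=a-b;print('slot len',np.hypot(d[0],d[1]))
e=W(410,207,.072)-W(435,207,.072);print('slot w',np.hypot(e[0],e[1]))
s=W(422.5,118,.072)-W(422.5,298,.072); print('slot dir',np.degrees(np.arctan2(s[1],s[0])))
zs=tc[2]-.064+.058
f=W(414,383,zs); L=W(350,390,zs);R=W(478,390,zs); print('shoulder front',f,'width',np.hypot(*(L-R)[:2]))
u=np.array([np.cos(np.radians(-14.4)),np.sin(np.radians(-14.4))]);v=np.array([-u[1],u[0]])
c=f[:2]-.035*u; print('blade centre rel TCP in (u,v)',(c-tc[:2])@u,(c-tc[:2])@v)
tgt=g[:2]-(c-tc[:2]); print('tcp target',tgt)
plan([*tgt,.145],75.6)
E
```

```text
gate [0.58589313 0.02682241 0.072     ]
slot len 0.05143341978002965
slot w 0.007211440867459317
slot dir -14.326862999635015
shoulder front [0.56185043 0.03490952 0.1937    ] width 0.021049594474987877
blade centre rel TCP in (u,v) -0.0008214419764971411 -0.0010227493785046012
tcp target [0.58694311 0.02760875]
t 4.625 tcp [0.5293 0.0438 0.1998] tooly yaw -104.44 xaxis [ 0.002  0.006 -1.   ] q [-0.13  0.44  1.7   0.01  0.99  1.69] gap 0.156 F [ 0.6  0.3 -1.4]
UNITS [ 0.914  0.027 -0.996] turn -0.01
```

Emit:
step_arm --increments '[0,0.03,-0.35,0,1,0,0.03,-0.7,0,1,0.3,0.03,-1.0,0,1,0.7,0.03,-1.0,0,1,0.9,0.03,-1.0,0,1]'

```text
t: 5.25
tcp_pos: [0.5868, 0.0257, 0.1443]
tool_rot: [-0.701, 0.088, 0.702, 0.092]
force: [0.4, -0.3, -1.8]
finger_gap: 0.151
```

```bash
python3 - <<'E'
from h import *
plan([.5869,.0276,.125],75.6)
E
```

```text
t 5.25 tcp [0.5868 0.0257 0.1443] tooly yaw -104.59 xaxis [ 0.     0.006 -1.   ] q [-0.15  0.59  1.61  0.01  0.94  1.67] gap 0.151 F [ 0.4 -0.3 -1.8]
UNITS [ 0.321 -0.03   0.005] turn -0.04
```

Emit:
step_arm --increments '[0,-0.03,0.005,-0.04,1,0,-0.03,0.005,-0.04,1,0.15,-0.03,0.005,-0.04,1,0.27,-0.03,0.005,-0.04,1,0.35,-0.03,0.005,-0.04,1]'

```text
t: 5.88
tcp_pos: [0.5868, 0.0277, 0.1228]
tool_rot: [-0.701, 0.086, 0.702, 0.09]
force: [-0.3, 0.7, -1.3]
finger_gap: 0.154
```

```bash
python3 - <<'E'
from h import *
plan([.5869,.0276,.086],75.6)
E
```

```text
t 5.875 tcp [0.5868 0.0277 0.1228] tooly yaw -104.37 xaxis [-0.     0.006 -1.   ] q [-0.15  0.62  1.62  0.01  0.9   1.67] gap 0.154 F [-0.3  0.7 -1.3]
UNITS [ 0.614  0.005 -0.003] turn 0.01
```

Emit:
step_arm --increments '[0.12,0,0,0,1,0.24,0,0,0,1,0.36,0,0,0,1,0.48,0,0,0,1,0.58,0,0,0,1]'

```text
t: 6.5
tcp_pos: [0.5868, 0.0279, 0.0875]
tool_rot: [-0.701, 0.086, 0.702, 0.091]
force: [1.2, 0.3, -1.3]
finger_gap: 0.152
```

Emit:
step_arm --increments '[0.03,0,0,0,1,0.05,0,0,0,1,0.07,0,0,0,1,0.07,0,0,0,1,0.07,0,0,0,1]'

```text
t: 7.12
tcp_pos: [0.5868, 0.0279, 0.0859]
tool_rot: [0.702, -0.086, -0.702, -0.09]
force: [-4.9, 0.7, 13.7]
finger_gap: 0.155
```

Emit:
step_arm --increments '[0,0,0,0,0.5,0,0,0,0,0,0,0,0,0,0,0,0,0,0,0,-0.3,0,0,0,0]'

```text
t: 7.75
tcp_pos: [0.5855, 0.028, 0.103]
tool_rot: [-0.7, 0.086, 0.703, 0.09]
force: [-0.8, 0.7, 0.4]
finger_gap: 1.002
```

```bash
python3 - <<'E'
from h import *
plan([.5869,.0276,.2],75.6)
E
```

```text
t 7.75 tcp [0.5855 0.028  0.103 ] tooly yaw -104.36 xaxis [-0.003  0.006 -1.   ] q [-0.15  0.65  1.64  0.01  0.86  1.67] gap 1.002 F [-0.8  0.7  0.4]
UNITS [-1.617 -0.008 -0.017] turn 0.01
```

Emit:
step_arm --increments '[-0.8,0,0,0,0,-1.5,0,0,-2,0,-1.6,-0.3,0,-4,0,-1.6,-0.6,-0.05,-6,0,-1.6,-0.8,-0.1,-8,0]'

```text
t: 8.38
tcp_pos: [0.604, 0.0731, 0.2009]
tool_rot: [0.689, 0.161, -0.689, 0.157]
force: [-0.2, -0.6, 0.5]
finger_gap: 1.001
```

```bash
python3 - <<'E'
from h import *
plan([.6035,.074,.2],-9.4)
E
```

```text
t 8.375 tcp [0.604  0.0731 0.2009] tooly yaw -64.0 xaxis [-0.001  0.006 -1.   ] q [-0.07  0.54  1.51  0.01  1.1   1.05] gap 1.001 F [-0.2 -0.6  0.5]
UNITS [ 0.014 -0.016  0.001] turn -10.92
```

Emit:
step_arm --increments '[0,0,0,-2,0,0,0,0,-4,0,0,0,0,-6,0,0,0,0,-8,0,0,0,0,-10,0]'

```text
t: 9.0
tcp_pos: [0.6041, 0.0732, 0.2021]
tool_rot: [0.557, 0.439, -0.555, 0.435]
force: [0.8, -0.9, -0.1]
finger_gap: 1.0
```

```bash
python3 - <<'E'
from h import *
plan([.6035,.074,.2],-14.4)
im,m=snap('wrist','w3.png'); import pickle; pickle.dump(m,open('m3.pkl','wb'))
plan([.6035,.074,.2],-14.4)
print(proj(m,'wrist',[.6133,.1334,.129]),proj(m,'wrist',[.6133,.1334,.102]),proj(m,'wrist',[.5859,.0268,.117]))
E
```

```text
t 9.0 tcp [0.6041 0.0732 0.2021] tooly yaw -13.67 xaxis [ 0.     0.006 -1.   ] q [-0.07  0.54  1.51  0.01  1.1   0.17] gap 1.0 F [ 0.8 -0.9 -0.1]
UNITS [ 0.036 -0.013 -0.011] turn 0.15
t 9.05 tcp [0.6041 0.0732 0.2021] tooly yaw -13.47 xaxis [ 0.     0.006 -1.   ] q [-0.07  0.54  1.51  0.01  1.1   0.17] gap 0.997 F [-0.4  0.4  0.1]
UNITS [ 0.036 -0.014 -0.011] turn 0.19
[316.24646377 142.39584376] [317.3168569  141.51376064] [315.65626479 307.43951277]
```

View pics/w3.png

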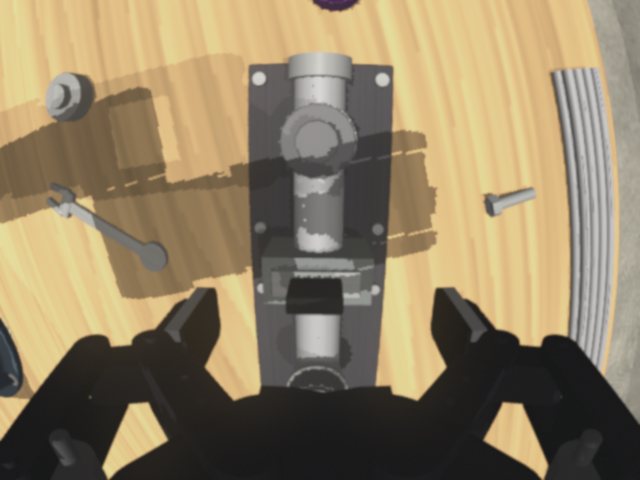

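The wrist view shows the knob's top at about (317,140), against a predicted (316,142). The blade is in the gate at (315,296) with its shoulder flat on the block.

```bash
python3 - <<'E'
from h import *
import pickle; m=pickle.load(open('m3.pkl','rb'))
k=onz(m,'wrist',317,140.5,.129); s=onz(m,'wrist',318.5,140,.102); print(k,s)
print(np.hypot(*(onz(m,'wrist',296,140,.129)-onz(m,'wrist',338,140,.129))[:2]))
plan([*((k+s)/2)[:2],.145])
E
```

```text
[0.61398561 0.13436741 0.129     ] [0.61428131 0.13417864 0.102     ]
0.02423152047708073
t 9.05 tcp [0.6041 0.0732 0.2021] tooly yaw -13.47 xaxis [ 0.     0.006 -1.   ] q [-0.07  0.54  1.51  0.01  1.1   0.17] gap 0.997 F [-0.4  0.4  0.1]
UNITS [ 0.958 -0.074 -1.024] turn 0.0
```

Emit:
step_arm --increments '[0,-0.02,-0.5,0,0,0.2,-0.07,-1.02,0,0,0.7,-0.07,-1.02,0,0,0.95,-0.07,-1.02,0,0,0.95,-0.07,-1.02,0,0]'

```text
t: 9.68
tcp_pos: [0.6135, 0.1337, 0.1447]
tool_rot: [0.556, 0.44, -0.555, 0.435]
force: [-0.0, -0.0, 0.2]
finger_gap: 0.999
```

```bash
python3 - <<'E'
from h import *
plan([.6141,.1343,.1055])
E
```

```text
t 9.675 tcp [0.6135 0.1337 0.1447] tooly yaw -13.54 xaxis [-0.002  0.006 -1.   ] q [0.03 0.63 1.5  0.01 1.01 0.27] gap 0.999 F [-0.  -0.   0.2]
UNITS [ 0.654  0.009 -0.009] turn 0.0
```

Emit:
step_arm --increments '[0.3,0.01,-0.01,0,0,0.65,0.01,-0.01,0,0,0.65,0.01,-0.01,0,0,0.65,0.01,-0.01,0,0.7,0.65,0.01,-0.01,0,1]' --grip_force 40

```text
t: 10.3
tcp_pos: [0.6149, 0.1343, 0.1067]
tool_rot: [0.557, 0.439, -0.554, 0.436]
force: [0.6, -0.5, -0.4]
finger_gap: 0.606
```

Emit:
step_arm --increments '[0,0,0,0,1,0,0,0,0,1,0,0,0,0,1,0,0,0,0,1,0,0,0,0,1]'

```text
t: 10.92
tcp_pos: [0.6146, 0.1345, 0.1076]
tool_rot: [0.557, 0.439, -0.554, 0.436]
force: [-3.3, -0.1, 6.1]
finger_gap: 0.289
```

```bash
python3 - <<'E'
from h import *
plan([.6141,.1343,.1055]); print(sense()['ft_torque'],sense()['q'])
E
```

```text
t 10.925 tcp [0.6146 0.1345 0.1076] tooly yaw -13.56 xaxis [-0.001  0.006 -1.   ] q [0.04 0.69 1.52 0.01 0.93 0.27] gap 0.289 F [-3.3 -0.1  6.1]
UNITS [ 0.035 -0.007  0.005] turn 0.0
[ 0.05510169  0.42666352 -0.11124995] [0.03518978 0.68581818 1.52295055 0.00739432 0.93334074 0.26737811]
```

Emit:
step_arm --increments '[0,0,0,-0.5,1,0,0,0,-1,1,0,0,0,-1.5,1,0,0,0,-2,1,0,0,0,-2,1]'

```text
t: 11.55
tcp_pos: [0.6147, 0.1346, 0.1077]
tool_rot: [0.517, 0.486, -0.514, 0.483]
force: [-2.5, 0.3, 0.6]
finger_gap: 0.285
```

```bash
python3 - <<'E'
from h import *
plan([.6141,.1343,.1055]); print(sense()['ft_torque'],sense()['tau'])
E
```

```text
t 11.55 tcp [0.6147 0.1346 0.1077] tooly yaw -3.57 xaxis [-0.     0.006 -1.   ] q [0.04 0.69 1.52 0.01 0.93 0.09] gap 0.285 F [-2.5  0.3  0.6]
UNITS [ 0.036 -0.009  0.006] turn 0.0
[0.04808617 0.10967773 0.06722467] [-5.15089240e-01 -4.65728402e+01 -1.39417621e+01 -1.23813311e-01
 -1.38324187e-01 -3.21896095e-02]
```

Emit:
step_arm --increments '[0,0,0,-1,1,0,0,0,-2,1,0,0,0,-3,1,0,0,0,-4,1,0,0,0,-4,1]'

```text
t: 12.18
tcp_pos: [0.615, 0.1345, 0.1076]
tool_rot: [0.426, 0.567, -0.422, 0.565]
force: [0.1, -0.6, -0.5]
finger_gap: 0.285
```

```bash
python3 - <<'E'
from h import *
plan([.6141,.1343,.1055]); print(sense()['ft_torque'])
E
```

```text
t 12.175 tcp [0.615  0.1345 0.1076] tooly yaw 16.34 xaxis [ 0.     0.006 -1.   ] q [ 0.04  0.69  1.52  0.01  0.93 -0.25] gap 0.285 F [ 0.1 -0.6 -0.5]
UNITS [ 0.035 -0.016 -0.001] turn 0.0
[-0.00908894 -0.0839464   0.01669852]
```

Torque stays near zero after 0.52 rad, so counter-clockwise is the loosening way. I'll carry on to about 1.4 rad.

Emit:
step_arm --increments '[0,0,0,-2,1,0,0,0,-4,1,0,0,0,-6,1,0,0,0,-8,1,0,0,0,-10,1]'

```text
t: 12.8
tcp_pos: [0.6149, 0.1349, 0.1075]
tool_rot: [0.146, 0.693, -0.141, 0.692]
force: [-0.7, 1.2, -0.4]
finger_gap: 0.289
```

```bash
python3 - <<'E'
from h import *
plan([.6141,.1343,.1055]); print(sense()['ft_torque'])
E
```

```text
t 12.8 tcp [0.6149 0.1349 0.1075] tooly yaw 66.53 xaxis [ 0.     0.007 -1.   ] q [ 0.04  0.69  1.52  0.01  0.93 -1.13] gap 0.289 F [-0.7  1.2 -0.4]
UNITS [ 0.034 -0.015 -0.009] turn 0.0
[ 0.1646093   0.00378666 -0.07153677]
```

Turned 80° (1.40 rad). I'll lift gently first and watch the force.

Emit:
step_arm --increments '[-0.05,0,0,0,1,-0.1,0,0,0,1,-0.15,0,0,0,1,-0.2,0,0,0,1,-0.2,0,0,0,1]'

```text
t: 13.42
tcp_pos: [0.6149, 0.1349, 0.1199]
tool_rot: [0.146, 0.693, -0.142, 0.692]
force: [-0.4, -0.2, -1.0]
finger_gap: 0.288
```

Emit:
step_arm --increments '[-0.3,0,0,0,1,-0.7,0,0,0,1,-1.2,0,0,0,1,-1.7,0,0,0,1,-1.7,0,0,0,1]'

```text
t: 14.05
tcp_pos: [0.6173, 0.1343, 0.2259]
tool_rot: [0.147, 0.69, -0.141, 0.695]
force: [-0.5, 0.2, -1.4]
finger_gap: 0.287
```

Emit:
step_arm --increments '[0,0,0,0,1,0,0,0,0,1,0,0,0,0,1,0,0,0,0,1,0,0,0,0,1]'

```text
t: 14.68
tcp_pos: [0.6171, 0.1343, 0.2255]
tool_rot: [0.147, 0.69, -0.141, 0.695]
force: [-0.3, -0.3, -1.8]
finger_gap: 0.289
```

```bash
python3 - <<'E'
from h import *
plan([.6141,.1343,.2])
s,m=snap('scene','s9.png'); t,_=snap('top','t9.png')
A=cv2.resize(s[180:380,230:430],(400,400),interpolation=cv2.INTER_CUBIC);B=cv2.resize(t[150:350,220:420],(400,400),interpolation=cv2.INTER_CUBIC)
cv2.imwrite('pics/f9.png',np.hstack([A,B]))
for z in (.072,.078,.116): print(z,(proj(m,'scene',[.5859,.0268,z])-[230,180])*2)
print('cap rim',(proj(m,'scene',[.6149,.1349,.175])-[230,180])*2)
E
```

```text
t 14.675 tcp [0.6171 0.1343 0.2255] tooly yaw 66.49 xaxis [ 0.008  0.007 -1.   ] q [ 0.03  0.54  1.43  0.01  1.17 -1.13] gap 0.289 F [-0.3 -0.3 -1.8]
UNITS [ 0.424 -0.024 -0.048] turn 0.0
0.072 [144.46917076 149.89405137]
0.078 [144.32651396 146.29691393]
0.116 [143.3961548  122.83760737]
cap rim [173.13577957 173.1045888 ]
```

View pics/f9.png

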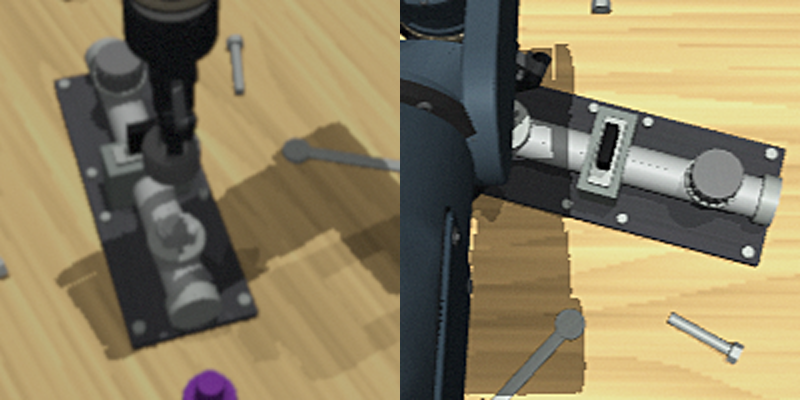

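The final pictures show the cap in the gripper (left half, 170,155) above its bare neck (178,230). The blade is seated flat in the gate (right half, 607,150), the plain cap is on its neck (715,175), and the nearby bystanders have not moved.

```bash
python3 -c "
from station import *
print(sign_off())"
```

```text
the job is handed in; nothing more can be done
None
```

The line was shut first and the tall-knobbed cap then came off. I handed the job in after about 15 s of robot time, with the cap still in the gripper.

- **Blade:** It went from the parking block into the gate slot until the shoulder met the block. The tool was then at 85.9 mm, against 86 mm expected, with about 14 N upward. I let go of it, and the last top view shows the shoulder lying flat on the gate block.
- **Cap:** I tried counter-clockwise (seen from above) first. It turned freely past the 0.1 rad stop with the torque near zero, so it has a right-hand thread. I did not force it the other way. I turned it 1.40 rad and lifted it off with no resistance.
- **Final hold:** The cap is tilted less than 1° and its rim is about 97 mm above the neck top, by the height the tool rose. The force reads −1.8 N (noisy) against about 1.3 N for the cap's weight.
- **Everything else:** The plain cap is on its neck, and the spanner, near bolt and purple look-alike look unmoved. The arm hid part of the final views, so I did not re-check the tin, elbow, coil and collar, but no move went near them.

No check failed. The one mismatch was the gate's position, about 3 mm off in the first estimate, which I corrected from the wrist view before inserting the blade.

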